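# Seat the work lamp's cell and shut its battery lid

### The job

The work lamp lies face down with its battery lid open, and its cell has only been laid in loosely: the button end still rides on the edge of the bay. Push the cell back against the spring contact and tip its button end down until the cell lies fully home in the bay, then swing the lid over and press it fully shut. Leave the other things on the bench where they are and let go of everything at the end.

Things in the scene. Friction and masses are not known exactly. Their poses are not given: they have to be found in the camera images.
- lamp: LED work lamp lying fixed, face down on a rubber mat. Housing 120 mm (lamp x) by 191 mm (lamp y -135 to +56), flat back 35 mm above the bench, grey with aluminium fins (flush) at both sides; a steel stand bracket lies low around its -y end. Origin on the bench under the bay, z up. The open battery bay (black inside) runs along lamp y at x = 0. The back is clear between y = -40 and -100 mm.
- bay_end (a point): Top inner edge of the bay's end wall with the fixed brass contact, at lamp (0, -40, 35) mm. From here the bay runs 82 mm towards lamp +y to the spring wall; 34.5 mm wide, 18 mm deep (floor at z = 17). Its other rims are flush with the back too, but for two cheeks 6 mm high, 3 mm thick along its sides from y = -22 to +34 mm.
- cell: The cell to seat: white cylinder, 32 mm diameter, about 145 g, can 68 mm long. Origin mid-can, y along the can, button (12 mm wide, 2 mm high) at its -y end. At the start its plain end stands on the bay floor at the spring contact; its button end, raised 18 degrees, lies some 10 mm past the end wall's edge, so it cannot be pressed straight down: first push it about 10 mm to lamp +y.
- cell_button (a point): Outer face of the cell's button, on the can's axis; at lamp y = -40 mm when home. Friction may hold the cell halfway down; pressing on the top of its button end then brings it home.
- cell_home (a point): Where the cell's origin lies when it is home, at lamp (0, -4, 33) mm: the cell level in the bay, its top 14 mm above the lamp's back (z = 49 mm), the spring holding its button against the brass contact.
- spring_contact (a joint): Travel of the spring contact (14 mm steel disc on a coil, centre 16 mm over the bay floor, face at lamp y = +23 mm when free) towards lamp +y, in m: 0 free, 0.007 with the cell home, at most 0.014. It takes 3 N to start and 0.5 N more per mm (6.5 N with the cell home, 8 N to clear the wall).
- lid (a joint): Angle of the lid, rad: 0 shut, at most 2.0; 1.6 to 1.95 at the start (standing open past the spring end). A stiff hinge lets it stay where it is left; under 1 N at its free edge moves it.
- lid_hinge (a point): Middle of the lid's hinge line, which runs along lamp x, at lamp (0, 54, 37) mm.
- lid_edge (a point): Middle of the outer edge of the lid's free end, 108 mm from the hinge along the lid and 18 mm out. The lid is a grey domed cover, 49 mm wide, 110 mm long, 18 mm deep. Shut, it covers the bay from lamp y = +56 to -54 mm, flat top at z = 55 mm; open, this flat outer side faces lamp +y.
- spent_cell: A spent cell of the same kind, standing upright on the bench (70 mm high): a bystander. Origin at its foot.
- drum: Abrasive sleeve, 45 mm in diameter, 60 mm high, standing on the bench: a bystander. Origin at its foot.
- tin: Closed tin, 52 mm in diameter, 55 mm high: a bystander. Origin at its foot.
- screwdriver: Screwdriver lying on the bench, 170 mm long along its x: a bystander.
Things that resemble listed ones, but are neither listed nor needed, are in the scene too. What is shaped like the cell but pink or red is not meant.

How it is judged (in metres and radians):
On the way, in this order (a step that is already met when the one before it is completed fails the run):
1. the cell lies home in the bay against the compressed spring contact, the lid still open (angle between the y axis of cell and the y axis of lamp, either way round below 0.07 rad and z of cell in the frame of lamp between 0.03 and 0.0365 m and x of cell in the frame of lamp between -0.004 and 0.004 m and y of cell_button in the frame of lamp between -0.044 and -0.036 m and value of joint spring_contact above 0.004 m and value of joint lid above 0.4 rad), for 0.2 s.
2. the lid is shut over the seated cell (angle between the y axis of cell and the y axis of lamp, either way round below 0.07 rad and z of cell in the frame of lamp between 0.03 and 0.0365 m and x of cell in the frame of lamp between -0.004 and 0.004 m and y of cell_button in the frame of lamp between -0.044 and -0.036 m and value of joint spring_contact above 0.004 m and value of joint lid below 0.05 rad), for 0.2 s.
At the end, for the whole second after the job is handed in: Cell level in the bay (within 0.07 rad of its axis, 3.5 mm of home height, 4 mm of the centre line), button within 4 mm of the brass contact, spring contact pressed in over 4 mm, lid shut within 0.05 rad, cell at rest, no bystander moved 30 mm (all of step 2 and linear speed of cell below 0.02 m/s and distance of each of spent_cell, drum, tin, screwdriver from where it was at the start of the episode below 0.03 m); the robot touches nothing.
It fails at once if a bystander is knocked 30 mm or more from its place (distance of any of spent_cell, drum, tin, screwdriver from where it was at the start of the episode above 0.03 m).
It also fails if it takes over 43 s, if anything falls off the work surface, if the arm or the gripper's body presses on something with over 40 N, if the wrist force passes 120 N, or if a joint passes its speed limit or range.

### The arm

A 6-joint arm with a two-finger parallel gripper is mounted at the origin on the work surface. World frame = base frame: x ahead of the robot, y to its left, z up, the work surface at z = 0. Lengths are in m, angles in degrees, forces in N, time in s.
With the tool pointing down it reaches from about 0.375 to 0.9 m from the base axis. Payload 3.1 kg.
Tool frame: the origin (TCP) lies at the centre of the arm's flange, where the gripper is bolted on; the fingertips stand 182 mm ahead of it and the grasp point (between the pads) lies bot.grip_point_offset ahead of it (bot.grip_point_offset is the distance from the TCP to the grasp point, in m); x points along the fingers, z is the direction in which the jaws open and shut, and the axes are right-handed (so a half turn about x gives the same grasp; the last joint's range is limited). The gripper opens to 87 mm and grips with 3 to 60 N. Pads are 19 mm wide; open, the fingers measure 117 mm over their backs; the gripper's body (75 mm by 190 mm) begins 51 mm behind the grasp point.
Start: joints at [53.085, 30.224, 82.088, -0, 67.689, -10.227], TCP at [0.281, 0.558, 0.405] pointing down, gripper open.
Joint ranges: [-176.69, 176.69], [-43.24, 126.21], [12.49, 139.97], [-82, 262], [0, 151.66], [-163.58, 163.58]. Speed limits (degrees/s): [159.86, 159.86, 180, 180, 180, 180].

### API

Orientations are given as a 3x3 rotation matrix whose columns are the frame's x, y, z axes.
In Python, from rig import bot gives the robot as it stands.
- The arm moves only by the tool step_arm, never from a script. Its argument "motion" is a list that holds one entry, the list of rows, each a list of 7 numbers: the turn, a rotation vector about the world's x, y, z in degrees, then the shift along the world's x, y, z in mm, then the finger opening in mm, from 0 to 87. A call has 1 to 12 rows; each row is the pose to reach, as a shift and turn from the pose commanded when the call began; what a row does not reach only later rows make up. A row lasts 1/12 s, in which the tool goes at most 41.7 mm and 7.16 degrees, less where a joint would pass 70% of its speed; a pose out of reach is approached as far as the arm can. A call with a gripper value outside its range is refused whole. The fingers move at their own pace and stop on an object; the grip force is fixed at half the most. Time passes only in rows, so rows that repeat a pose let the fingers close. It gives the time, the measured TCP pose, the force and the opening at its end, in the units of the state.
- bot.read_state(): the state, without advancing time (a new reading comes with each control period).
- bot.capture(name): name is "side" or "top" or "wrist"; returns a dict with "frame" (384x512x3 uint8, red, green, blue), "range_z" (384x512 float32, m along the optical axis (not along the pixel's ray), 0 where there is no reading), "fx", "fy", "cx", "cy" (pixels), "cam_to_world" (4x4, takes a point from camera to world coordinates). Camera axes: x right, y down, z forward; pixel columns grow to the right and rows downward; lengths in m; the calibration is good to about 2 mm. A picture is of the moment at which its call begins.
- bot.hand_in(): hands the job in, once; it reports no verdict.
The state is a dict: "time_s": time; "joint_positions": joint angles; "qvel": joint speeds; "tau": joint torques, N m; "position": TCP position; "tcp_rot": TCP orientation; "force": force on the tool from outside, world axes, zero at the start; "moment": the same for the moment, N m; "opening": opening from 0.0 (shut) to 1.0 (fully open).
Only numpy, scipy, OpenCV 4.12 (cv2) and the standard library are available. Lean on these libraries where they do the work, as an engineer would, in place of code of your own. Each camera call takes 0.05 s, during which the arm holds its last target.

## Working session

There is one attempt and no reset: what is moved stays moved. The work goes in short steps, Python scripts to look and compute and a tool call to move; the robot and the scene stay as the last step left them, time stands still between calls to the robot, and variables do not carry over. Pictures are saved under pics/ and viewed, and the job is handed in when it is done.

Besides the shell and the picture viewer there is one more tool, called after "Request:" as a command line: name --argument value ..., lists and objects as JSON in quotes. step_arm: Moves the arm, as the interface text tells. Its arguments: {"type":"object","properties":{"motion":{"type":"array"}},"required":["motion"]}

```bash
ls; mkdir -p pics; cat > h.py <<'E'
import numpy as np, cv2
from rig import bot
def cap(n,tag):
    c=bot.capture(n); np.savez(f'pics/{tag}.npz',**c); cv2.imwrite(f'pics/{tag}.png',cv2.resize(c['frame'][:,:,::-1],(800,600))); return c
def pts(c):
    z=c['range_z']; v,u=np.indices(z.shape); P=np.stack([(u-c['cx'])/c['fx']*z,(v-c['cy'])/c['fy']*z,z],-1)
    T=np.array(c['cam_to_world']); W=P@T[:3,:3].T+T[:3,3]; W[z==0]=np.nan; return W
def ld(tag): return dict(np.load(f'pics/{tag}.npz'))
E
python3 - <<'E'
from h import *
s=bot.read_state(); print(s, bot.grip_point_offset)
for n in ['top','side','wrist']:
    c=cap(n,n+'0'); print(n,c['cam_to_world'],c['fx'])
E
```

```text
pics
{'time_s': 0.0, 'joint_positions': array([ 5.30839285e+01,  3.02792439e+01,  8.21561521e+01, -1.28011982e-04,
        6.76893000e+01, -1.02254765e+01]), 'qvel': array([ 0.01387712, -0.00852506,  0.06066009, -0.07581953, -0.06600903,
        0.054109  ]), 'tau': array([-2.07718144e-04, -4.40035880e+01, -1.76592118e+01,  6.30984502e-02,
        5.80968847e-02, -1.47742462e-04]), 'position': array([0.28048039, 0.55814772, 0.40376953]), 'tcp_rot': array([[-1.30556290e-03, -8.93445262e-01,  4.49170189e-01],
       [-1.74127234e-03,  4.49171922e-01,  8.93443648e-01],
       [-9.99997632e-01,  3.84319257e-04, -2.14215372e-03]]), 'force': array([ 0.4463667 , -0.51382601,  0.28201529]), 'moment': array([-0.01619332,  0.03239475,  0.00155907]), 'opening': 1.0026198381098046} 0.1635
top [[-0.05272539 -0.97431705  0.21892082  0.44168929]
 [-0.99858578  0.05293823 -0.00489768  0.05527883]
 [-0.00681738 -0.21886945 -0.97573033  0.81987333]
 [ 0.          0.          0.          1.        ]] 390.14382104672444
side [[ 0.69436721 -0.39464434  0.60175578  0.14324311]
 [-0.71961619 -0.38380525  0.57865886 -0.40250952]
 [ 0.00259258 -0.83483494 -0.55049424  0.49459483]
 [ 0.          0.          0.          1.        ]] 375.81288818306416
wrist [[ 0.44886809  0.85592933  0.25671467  0.20918588]
 [ 0.89359683 -0.4294757  -0.13051944  0.59467784]
 [-0.00146271  0.28798543 -0.95763367  0.38294149]
 [ 0.          0.          0.          1.        ]] 313.83073167750945
```

View pics/top0.png

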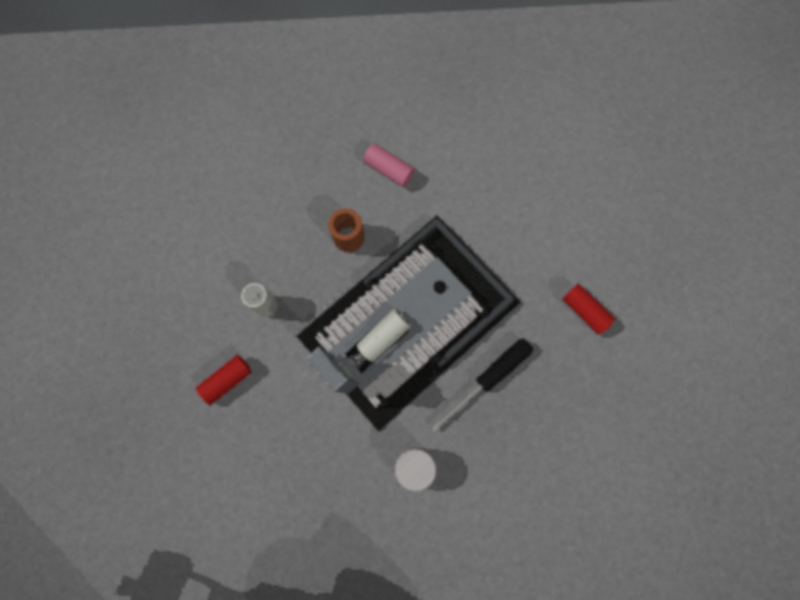

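View pics/side0.png

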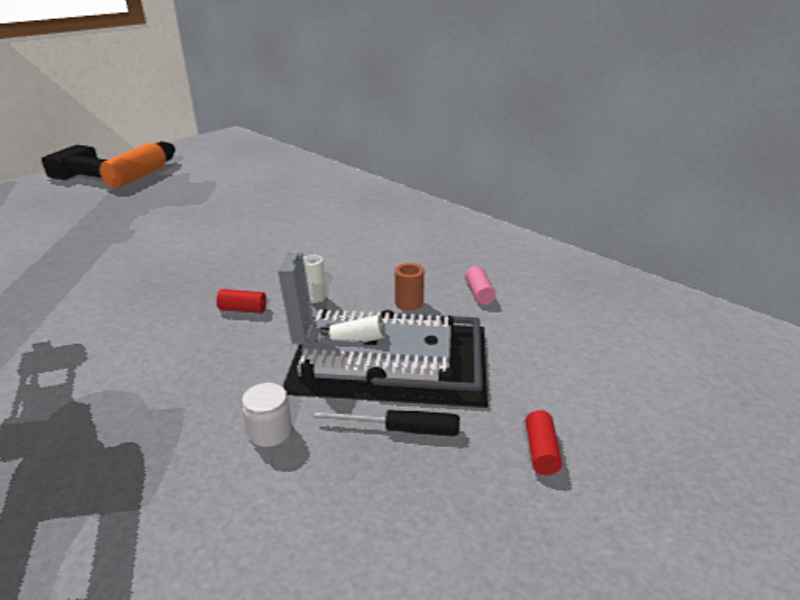

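View pics/wrist0.png

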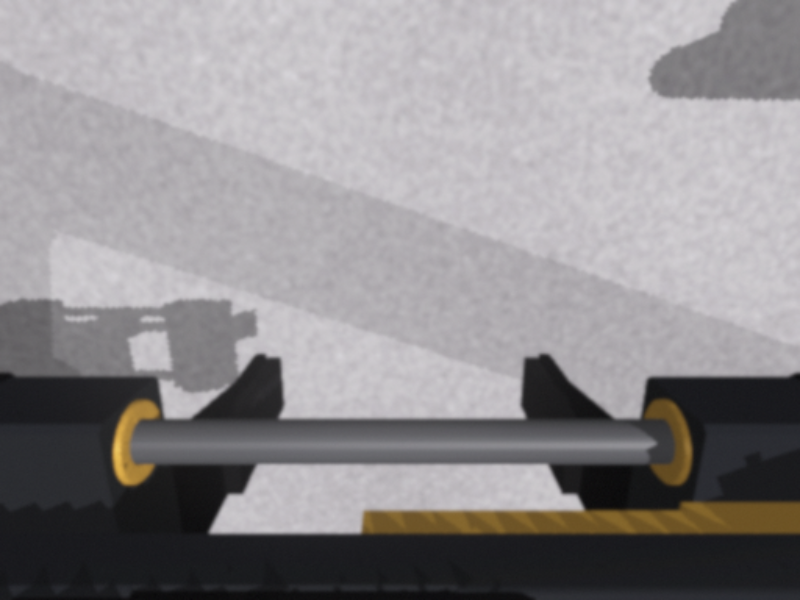

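```bash
python3 - <<'E'
from h import *
for t in ['top0','side0']:
    c=ld(t); W=pts(c); f=c['frame'].astype(int)
    m=(np.abs(W[...,2]-0.035)<0.004)&(W[...,0]>0.25)&(W[...,0]<0.65)&(np.abs(W[...,1])<0.25)
    m=m.astype(np.uint8)
    n,l,st,ce=cv2.connectedComponentsWithStats(m)
    i=1+np.argmax(st[1:,4]); k=l==i
    P=W[k]; print(t,st[i],'zmed',np.median(P[:,2]))
    r=cv2.minAreaRect((P[:,:2]*1000).astype(np.float32)); print(r, cv2.boxPoints(r))
    h=(W[...,2]>0.045)&(W[...,0]>0.25)&(W[...,0]<0.65)&(np.abs(W[...,1])<0.3)
    n,l,st,ce=cv2.connectedComponentsWithStats(h.astype(np.uint8))
    for i in range(1,n):
        if st[i,4]>20:
            k=l==i;P=W[k];print(i,st[i],P.mean(0).round(3),P.min(0).round(3),P.max(0).round(3),f[k].mean(0))
c=ld('top0'); cv2.imwrite('pics/topz.png',cv2.resize(c['frame'][130:290,180:350,::-1],(800,752))[:600])
cv2.imwrite('pics/topz.png',cv2.resize(c['frame'][135:285,180:350,::-1],(680,600),interpolation=cv2.INTER_CUBIC))
c=ld('side0'); cv2.imwrite('pics/sidez.png',cv2.resize(c['frame'][150:270,170:330,::-1],(800,600),interpolation=cv2.INTER_CUBIC))
E
```

```text
top0 [ 202  172  110   88 3084] zmed 0.03496299598944319
((580.6959838867188, 60.03285217285156), (138.88168334960938, 196.6657257080078), 40.704193115234375) [[463.92563   89.291565]
 [592.182    -59.798096]
 [697.4663    30.77414 ]
 [569.20996  179.8638  ]]
1 [154 181  19  17 244] [0.619 0.24  0.066] [0.605 0.226 0.045] [0.635 0.258 0.072] [135.63934426 136.71311475 131.68442623]
2 [229 197  34  32 508] [0.565 0.079 0.056] [0.536 0.045 0.045] [0.597 0.113 0.07 ] [160.12795276 161.17322835 152.63582677]
3 [195 222  33  29 415] [0.512 0.14  0.134] [0.49  0.117 0.046] [0.542 0.165 0.154] [ 98.33493976 101.40963855 103.92771084]
4 [252 287  26  27 540] [0.396 0.05  0.055] [0.372 0.026 0.045] [0.42  0.074 0.059] [159.26481481 156.3        154.94074074]
side0 [ 186  198  103   42 1858] zmed 0.03394770691827498
((574.1333618164062, 62.88261413574219), (139.94644165039062, 207.19464111328125), 41.611915588378906) [[453.02008   93.87026 ]
 [590.61426  -61.040894]
 [695.24664   31.894966]
 [557.65247  186.80612 ]]
1 [177 161  30  55 948] [0.527 0.151 0.095] [0.487 0.114 0.045] [0.634 0.256 0.152] [109.00105485 110.70991561 114.89662447]
2 [211 202  35  14 340] [0.561 0.069 0.054] [0.536 0.044 0.045] [0.596 0.107 0.067] [207.83529412 208.02352941 202.01764706]
3 [155 245  28  23 503] [0.392 0.044 0.053] [0.37  0.023 0.045] [0.417 0.072 0.056] [211.71570577 207.43141153 209.72962227]
```

View pics/topz.png

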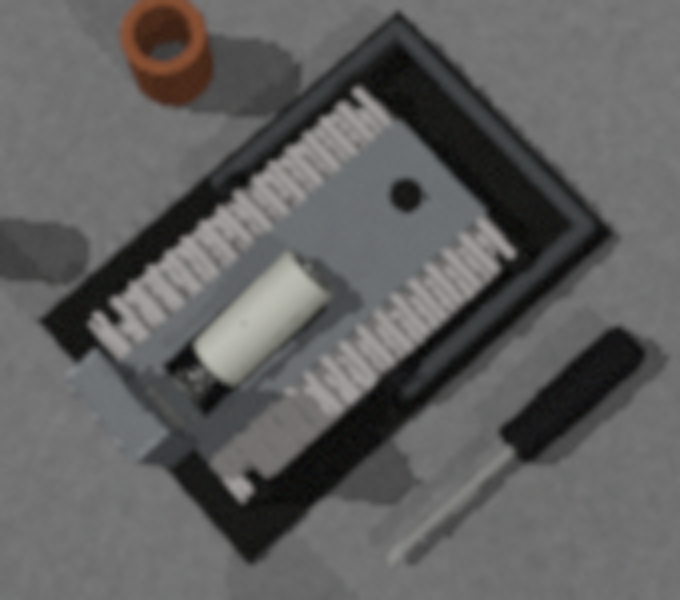

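View pics/sidez.png

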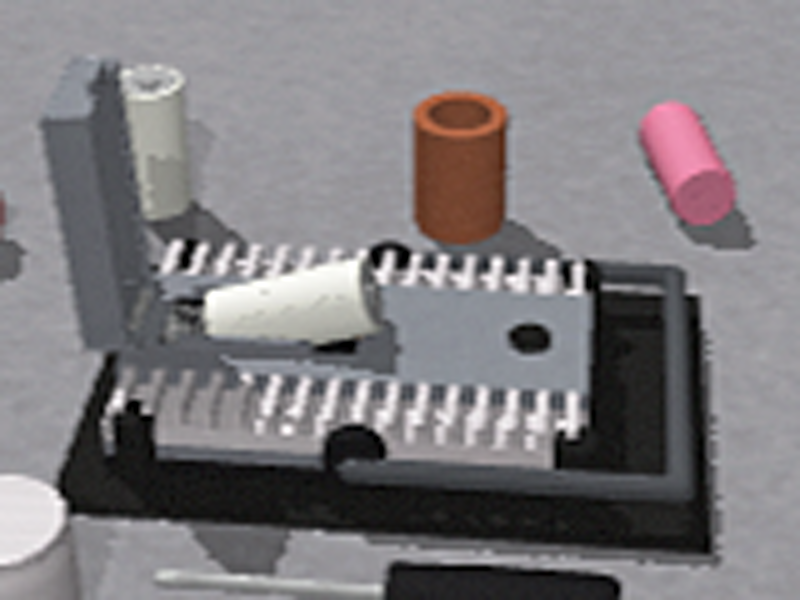

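```bash
python3 - <<'E'
from h import *
from scipy.optimize import least_squares, minimize
C={}
for t in ['top0','side0']:
    c=ld(t); W=pts(c); f=c['frame'].astype(int)
    # cell points: white
    reg=(W[...,0]>0.5)&(W[...,0]<0.61)&(W[...,1]>0.03)&(W[...,1]<0.13)&(W[...,2]>0.04)&(W[...,2]<0.075)
    wh=(f.min(-1)>130 if t=='top0' else f.min(-1)>150)&((f.max(-1)-f.min(-1))<25)
    k=cv2.erode((reg&wh).astype(np.uint8),np.ones((3,3)))>0
    C[t]=W[k]; print(t,k.sum())
def axis(p): # x0,y0,z0 offsets at s=0, yaw, pitch
    d=np.array([np.cos(p[3])*np.cos(p[4]),np.sin(p[3])*np.cos(p[4]),np.sin(p[4])]); return np.array([0,0,0])+d
def res(p,Q):
    d=axis(p); n=np.array([-np.sin(p[3]),np.cos(p[3]),0]); m=np.cross(d,n)
    o=np.array([0.565,0.079,0.04])+p[0]*n+p[1]*m
    r=Q-o; r=r-np.outer(r@d,d); return np.linalg.norm(r,axis=1)-0.016
for name,Q in [('top',C['top0']),('side',C['side0']),('both',np.vstack(list(C.values())))]:
    best=min((least_squares(res,[0,s,0,np.radians(-50),0.3],args=(Q,),loss='soft_l1',f_scale=0.001) for s in(-.01,.01)),key=lambda r:r.cost)
    p=best.x; d=axis(p); n=np.array([-np.sin(p[3]),np.cos(p[3]),0]); m=np.cross(d,n)
    o=np.array([0.565,0.079,0.04])+p[0]*n+p[1]*m
    s=(Q-o)@d
    print(name,'yaw',np.degrees(p[3]),'pitch',np.degrees(p[4]),'o',o,'s',np.percentile(s,[0,1,99,100]),'rms',np.sqrt(np.mean(best.fun**2)))
# lamp outline
for t in ['top0','side0']:
    c=ld(t); W=pts(c); f=c['frame'].astype(int)
    k=(np.abs(W[...,2]-0.035)<0.0025)&(W[...,0]>0.4)&(W[...,0]<0.72)&(W[...,1]>-.12)&(W[...,1]<.2)&(f.max(-1)>70)
    P=W[k][:,:2]
    for yaw in (38,39,40,41,42):
        a=np.radians(yaw); X=np.array([np.cos(a),np.sin(a)]);Y=np.array([-np.sin(a),np.cos(a)])
        x=P@X*1000;y=P@Y*1000
        hx,e=np.histogram(x,np.arange(340,620,3)); hy,ey=np.histogram(y,np.arange(-500,-200,3))
        def ed(h,e,frac=.5):
            th=np.median(h[h>5])*frac; i=np.where(h>th)[0]; return e[i[0]],e[i[-1]+1]
        print(t,yaw,ed(hx,e),ed(hy,ey),(np.diff(hx.astype(float))**2).sum(),(np.diff(hy.astype(float))**2).sum())
E
```

```text
top0 309
side0 252
top yaw -52.12924020620914 pitch 18.014897655039036 o [0.56498744 0.07997923 0.04240066] s [-0.03059519 -0.03029315  0.03031474  0.03137711] rms 0.001161050893624533
side yaw -51.995622755308425 pitch 18.4900493329503 o [0.56394187 0.07894327 0.04181461] s [-0.030517   -0.02923605  0.0320672   0.03269537] rms 0.0010503429996948416
both yaw -52.906956549073854 pitch 18.035247365232728 o [0.56436533 0.07948654 0.04236752] s [-0.030574   -0.02996777  0.03159783  0.03266509] rms 0.0011586957498420426
top0 38 (np.int64(433), np.int64(553)) (np.int64(-407), np.int64(-221)) 14818.0 26186.0
top0 39 (np.int64(430), np.int64(550)) (np.int64(-416), np.int64(-227)) 16226.0 26720.0
top0 40 (np.int64(424), np.int64(544)) (np.int64(-425), np.int64(-236)) 13302.0 18414.0
top0 41 (np.int64(418), np.int64(538)) (np.int64(-431), np.int64(-245)) 9673.0 10474.0
top0 42 (np.int64(412), np.int64(532)) (np.int64(-440), np.int64(-251)) 9165.0 7870.0
side0 38 (np.int64(430), np.int64(550)) (np.int64(-407), np.int64(-218)) 6237.0 8895.0
side0 39 (np.int64(424), np.int64(547)) (np.int64(-416), np.int64(-227)) 9480.0 8652.0
side0 40 (np.int64(421), np.int64(538)) (np.int64(-425), np.int64(-236)) 5844.0 9344.0
side0 41 (np.int64(412), np.int64(532)) (np.int64(-431), np.int64(-242)) 5124.0 5780.0
side0 42 (np.int64(409), np.int64(526)) (np.int64(-440), np.int64(-251)) 4642.0 9132.0
```

```bash
python3 - <<'E'
from h import *
for t in ['top0','side0']:
    c=ld(t); W=pts(c); f=c['frame'].astype(int)
    k=(np.abs(W[...,2]-0.035)<0.0025)&(W[...,0]>0.4)&(W[...,0]<0.72)&(W[...,1]>-.12)&(W[...,1]<.2)&(f.max(-1)>70)
    P=W[k][:,:2]
    for yaw in np.arange(37,41,.25):
        a=np.radians(yaw); X=np.array([np.cos(a),np.sin(a)]);Y=np.array([-np.sin(a),np.cos(a)])
        x=P@X*1000;y=P@Y*1000
        w=(y>np.percentile(y,1)-99)
        # spread of border: std of percentile edges along bins
        by=np.linspace(np.percentile(y,5),np.percentile(y,95),12); E1=[];E2=[]
        bc=[]
        for i in range(11):
            q=x[(y>=by[i])&(y<by[i+1])]
            if len(q)>20: E1.append(np.percentile(q,1.5));E2.append(np.percentile(q,98.5));bc.append(i)
        s1=np.polyfit(bc,E1,1)[0];s2=np.polyfit(bc,E2,1)[0]
        print(t,yaw,'slopes',round(s1,2),round(s2,2),'edges',np.median(E1).round(1),np.median(E2).round(1),'y',np.percentile(y,[.5,1,2,98,99,99.5]).round(1))
E
```

```text
top0 37.0 slopes -0.77 -0.98 edges 441.2 556.9 y [-397.3 -396.1 -394.6 -213.6 -212.  -210.9]
top0 37.25 slopes -0.7 -0.91 edges 440.1 555.4 y [-399.5 -398.5 -396.7 -215.8 -214.3 -213.2]
top0 37.5 slopes -0.53 -0.87 edges 439.0 554.1 y [-401.7 -400.7 -398.7 -217.9 -216.6 -215.5]
top0 37.75 slopes -0.46 -0.8 edges 437.9 552.7 y [-403.9 -402.8 -400.9 -220.1 -218.8 -217.8]
top0 38.0 slopes -0.38 -0.7 edges 436.8 551.3 y [-406.  -404.9 -403.1 -222.2 -221.1 -220. ]
top0 38.25 slopes -0.35 -0.67 edges 435.7 550.0 y [-408.2 -407.  -405.3 -224.3 -223.2 -222.2]
top0 38.5 slopes -0.28 -0.61 edges 434.6 548.5 y [-410.3 -409.1 -407.3 -226.5 -225.4 -224.3]
top0 38.75 slopes -0.22 -0.57 edges 433.2 547.0 y [-412.5 -411.2 -409.4 -228.6 -227.6 -226.4]
top0 39.0 slopes -0.16 -0.5 edges 431.6 545.5 y [-414.6 -413.4 -411.5 -230.7 -229.7 -228.6]
top0 39.25 slopes -0.09 -1.09 edges 430.3 544.5 y [-416.8 -415.7 -413.7 -232.8 -231.8 -230.5]
top0 39.5 slopes -0.02 -0.37 edges 428.8 543.4 y [-419.  -417.9 -415.9 -234.9 -233.9 -232.4]
top0 39.75 slopes 0.04 -0.3 edges 427.4 542.3 y [-421.2 -420.  -418.2 -237. 
[... 1190 characters left out ...]
414.8 -413.8 -411.9 -228.  -221.6 -218.3]
side0 39.25 slopes -4.57 -3.59 edges 426.4 539.9 y [-416.9 -415.9 -414.  -230.  -223.7 -220.4]
side0 39.5 slopes -4.42 -3.48 edges 424.6 540.3 y [-419.  -418.  -416.1 -232.  -225.8 -222.6]
side0 39.75 slopes -4.35 -3.41 edges 422.9 538.9 y [-421.  -420.1 -418.1 -234.2 -228.  -224.8]
side0 40.0 slopes -4.2 -3.3 edges 421.3 537.7 y [-423.1 -422.2 -420.1 -236.3 -230.1 -226.9]
side0 40.25 slopes -4.14 -3.18 edges 420.0 536.6 y [-425.3 -424.2 -422.2 -238.5 -232.2 -229.1]
side0 40.5 slopes -3.91 -3.08 edges 418.6 536.8 y [-427.4 -426.3 -424.5 -240.4 -234.3 -231.3]
side0 40.75 slopes -3.8 -3.09 edges 417.1 535.7 y [-429.6 -428.4 -426.7 -242.5 -236.5 -233.5]
```

Request:
step_arm --motion '[[[0, 0, -2, 20, -33, 0, 87], [0, 0, -6, 42, -70, 0, 87], [0, 0, -10, 63, -105, 0, 87], [0, 0, -14, 84, -140, 0, 87], [0, 0, -18, 105, -175, 0, 87], [0, 0, -22, 126, -210, 0, 87], [0, 0, -24.3, 147, -245, 0, 87], [0, 0, -24.3, 168, -280, 0, 87], [0, 0, -24.3, 189, -315, 0, 87], [0, 0, -24.3, 210, -350, 0, 87], [0, 0, -24.3, 231, -385, 0, 87], [0, 0, -24.3, 252, -420, 0, 87]]]'

```text
time_s: 1.15
position: [0.5333, 0.1365, 0.4046]
tcp_rot: [[-0.0, -0.629, 0.777], [0.0, 0.777, 0.629], [-1.0, 0.0, -0.0]]
force: [1.6, -0.1, 0.1]
opening: 1.002
```

Request:
step_arm --motion '[[[0, 0, 0, 20, -34, 0, 87], [0, 0, 0, 37, -62, 0, 87], [0, 0, 0, 46, -77, 0, 87], [0, 0, 0, 46, -77, -30, 87], [0, 0, 0, 46, -77, -60, 87], [0, 0, 0, 46, -77, -80, 87], [0, 0, 0, 46, -77, -90, 87], [0, 0, 0, 46, -77, -90, 87]]]'

```text
time_s: 1.82
position: [0.5778, 0.0614, 0.3121]
tcp_rot: [[-0.006, -0.629, 0.777], [0.0, 0.777, 0.629], [-1.0, 0.004, -0.004]]
force: [-0.6, -0.3, -0.0]
opening: 1.002
```

```bash
python3 - <<'E'
from h import *
s=bot.read_state(); print(s['position'],s['tcp_rot'],s['joint_positions'],s['time_s'],s['force'])
for n in ['wrist','side','top']: cap(n,n+'1')
E
```

```text
[0.57778054 0.06138162 0.31214066] [[-5.85853498e-03 -6.29324697e-01  7.77120392e-01]
 [ 4.94429258e-04  7.77131811e-01  6.29337671e-01]
 [-9.99982716e-01  4.07122782e-03 -4.24169735e-03]] [-4.94911030e+00  3.38340079e+01  9.32526364e+01 -9.17810496e-04
  5.32502194e+01 -4.39497557e+01] 1.8167 [-0.64722998 -0.25687709 -0.00080847]
```

View pics/wrist1.png

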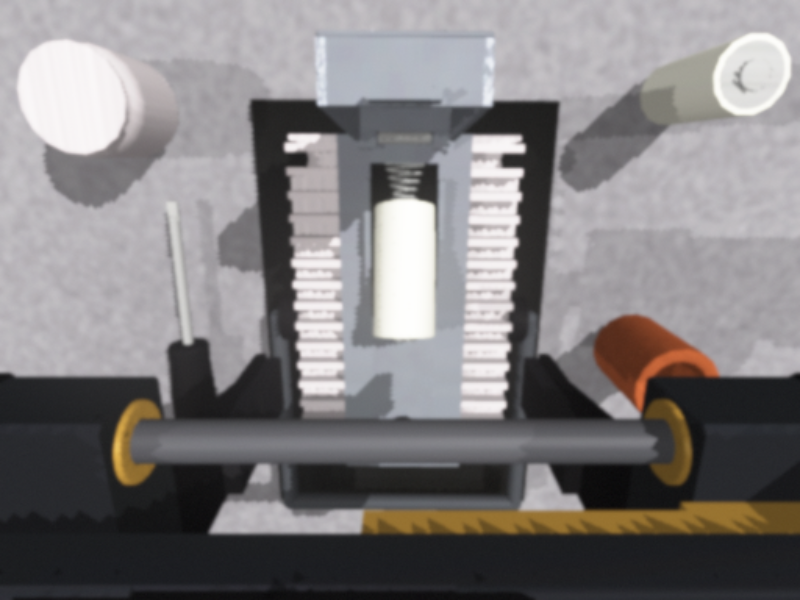

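View pics/side1.png

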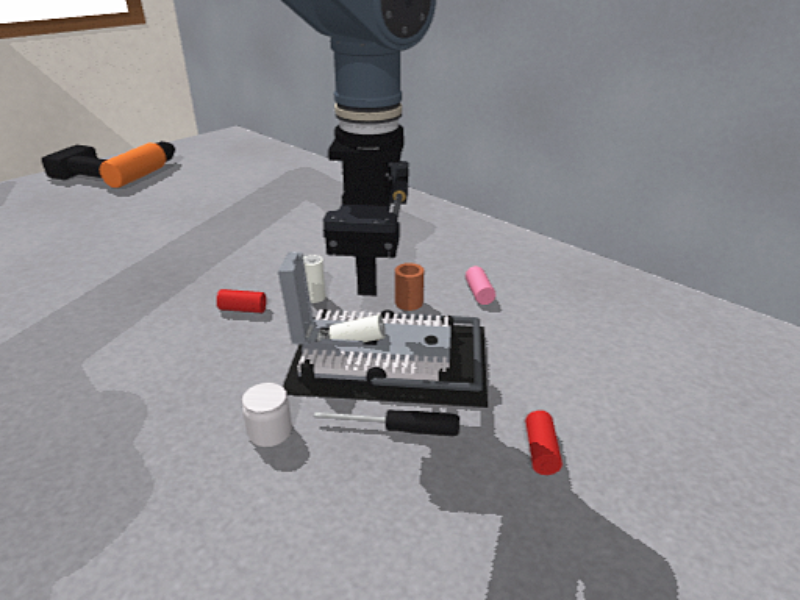

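```bash
python3 - <<'E'
from h import *
from scipy.optimize import least_squares
a=np.radians(39); R=np.array([[np.cos(a),np.sin(a)],[-np.sin(a),np.cos(a)]])
c=ld('wrist1'); W=pts(c); f=c['frame'].astype(int)
L=np.dstack([W[...,:2]@R.T*1000,W[...,2]*1000]); L[...,0]-=488.5; L[...,1]+=281
print('back z',np.nanmedian(L[245:262,235:285,2]))
for r in (170,190,210,235,255):
    # colours along the row
    g=f[r].max(-1); 
    z=L[r]
    k=np.where((np.abs(z[:,2]-35)<3.5)&(np.abs(z[:,0])<70))[0]
    print(r,'fin extents x',z[k[0]].round(1),z[k[-1]].round(1))
for r in (115,120,125):
    dark=np.where(f[r,220:300].max(-1)<60)[0]+220
    print(r,dark[0],dark[-1],L[r,dark[0]-1].round(1),L[r,dark[-1]+1].round(1))
wh=(f.min(-1)>215); reg=(np.abs(L[...,0])<20)&(L[...,1]>-60)&(L[...,1]<35)&(L[...,2]>30)
k=cv2.erode((wh&reg).astype(np.uint8),np.ones((3,3)))>0; Q=L[k]; print(len(Q),Q.min(0),Q.max(0))
def ax(p):
    d=np.array([p[2],-np.cos(p[3]),np.sin(p[3])]); return d/np.linalg.norm(d), np.array([p[0],-13,p[1]])
def res(p):
    d,o=ax(p); r=Q-o; return np.linalg.norm(r-np.outer(r@d,d),axis=1)-16
b=least_squares(res,[0,42,0,.3],loss='soft_l1'); d,o=ax(b.x); s=(Q-o)@d
print('cell at y=-13:',b.x[:2],'yaw',np.degrees(b.x[2]),'tilt',np.degrees(b.x[3]),s.min(),s.max(),np.abs(b.fun).mean())
# lid
reg=(np.abs(L[...,0])<30)&(L[...,1]>45)&(L[...,2]>90); Q=L[reg];print('lid',Q.min(0),Q.max(0))
for z in range(90,160,6):
    q=L[reg&(np.abs(L[...,2]-z)<3)]
    if len(q)>5: print(z,np.percentile(q[:,1],[2,50,98]).round(1),np.percentile(q[:,0],[2,98]).round(1),len(q))
for t in('top0','side0'):
    W=pts(ld(t)); L=np.dstack([W[...,:2]@R.T*1000,W[...,2]*1000]); L[...,0]-=488.5; L[...,1]+=281
    reg=(np.abs(L[...,0])<30)&(L[...,1]>45)&(L[...,2]>40)&(L[...,1]<130)
    for z in range(45,160,12):
        q=L[reg&(np.abs(L[...,2]-z)<6)]
        if len(q)>5: print(t,z,np.percentile(q[:,1],[2,50,98]).round(1),np.percentile(q[:,0],[2,98]).round(1),len(q))
E
```

```text
back z 34.09916785453823
170 fin extents x [-60.3 -10.9  34.7] [ 59.6 -11.2  32.9]
190 fin extents x [-34.2 -28.6  33.8] [ 33.2 -28.3  34.4]
210 fin extents x [-69.2 -47.2  32.5] [ 68.2 -47.   32.4]
235 fin extents x [-60.8 -70.6  33.3] [ 58.8 -70.   34.1]
255 fin extents x [-60.4 -91.   32.2] [ 55.9 -90.9  32. ]
115 238 278 [-17.7  33.8  34.9] [16.7 33.1 19.7]
120 238 278 [-17.5  30.1  37.8] [16.6 29.2 22.8]
125 238 278 [-17.7  26.1  36.7] [16.5 25.2 24.6]
2604 [-11.85166127 -40.08729445  40.41747032] [13.37522117 23.91818523 68.25170295]
cell at y=-13: [-0.32302523 41.52060922] yaw -0.29691998413366455 tilt 18.160134852928785 -33.85521112308317 32.574225882085145 0.47708917880952023
lid [-24.98915161  55.69711368  90.56683019] [ 24.22952119  78.71428735 152.55294959]
90 [55.9 59.3 63.2] [-24.1  22.2] 24
96 [56.1 58.6 62.6] [-23.9  23.5] 40
102 [56.3 58.  62.2] [-24.4  23.8] 34
108 [56.9 58.9 61.9] [-24.4  23.4] 39
114 [57.1 58.2 61. ] [-24.5  23.3] 37
120 [57.3 58.  61. ] [-24.8  23.8] 37
126 [57.8 58.3 60.5] [-24.8  23.3] 32
132 [58.1 58.6 59.8] [-24.5  23.7] 32
138 [58.5 58.9 78.
[... 260 characters left out ...]
.1] 11
top0 93 [55.9 60.4 73.2] [-23.8  24.4] 12
top0 105 [57.2 63.2 75.6] [-23.9  12.3] 12
top0 117 [57.3 61.8 72.7] [-23.8  24. ] 10
top0 129 [58.1 67.8 76.2] [-24.1  12.8] 12
top0 141 [59.2 69.3 78. ] [-23.7  24.5] 302
top0 153 [59.7 61.2 63.1] [-11.9  19.8] 28
side0 45 [53.3 61.5 71.3] [-27.3  22.6] 74
side0 57 [54.1 62.7 72.9] [-27.7  22.9] 81
side0 69 [54.5 62.3 73.6] [-27.   23.2] 82
side0 81 [55.  63.7 73.2] [-27.6  22.6] 88
side0 93 [55.8 63.9 74.5] [-27.8  23.3] 83
side0 105 [56.5 64.9 75.5] [-27.2  22.1] 94
side0 117 [57.5 65.2 76.4] [-27.1  23.1] 88
side0 129 [57.9 64.6 77.2] [-27.4  22.2] 75
side0 141 [58.6 68.5 77.5] [-26.9  23. ] 150
side0 153 [59.6 60.2 62.3] [-11.6   7.4] 14
```

Request:
step_arm --motion '[[[0, 0, 0, 0, 0, -20, 87], [0, 0, 0, 0, 0, -45, 87], [0, 0, 0, 0, 0, -65, 70], [0, 0, 0, 0, 0, -78, 60], [0, 0, 0, 0, 0, -83, 50], [0, 0, 0, 0, 0, -83, 50], [0, 0, 0, 0, 0, -83, 50]]]'

```text
time_s: 2.55
position: [0.5794, 0.0615, 0.233]
tcp_rot: [[0.002, -0.63, 0.777], [-0.0, 0.777, 0.63], [-1.0, -0.002, 0.002]]
force: [0.5, -1.0, 0.2]
opening: 0.706
```

```bash
python3 - <<'E'
from h import *
s=bot.read_state(); print(s['position'],s['tcp_rot'][:,0],s['force'],s['opening'])
cap('side','side2'); c=cap('wrist','wrist2')
E
```

```text
[0.57936031 0.06147645 0.23300903] [ 2.47888133e-03 -2.30704273e-04 -9.99996901e-01] [ 0.50037857 -0.95822768  0.23976591] 0.7063124847232387
```

View pics/side2.png

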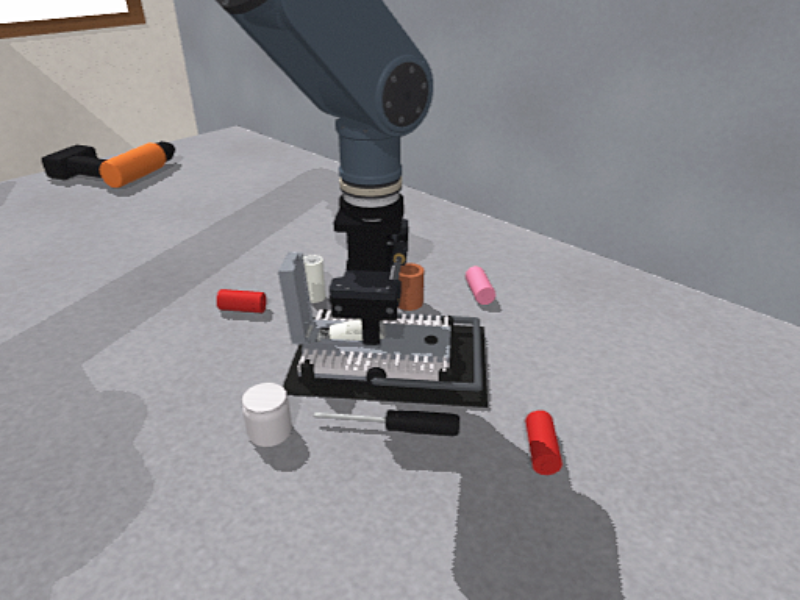

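Request:
step_arm --motion '[[[0, 0, 0, 0, 0, -2, 45], [0, 0, 0, 0, 0, -3, 36], [0, 0, 0, 0, 0, -3, 31], [0, 0, 0, 0, 0, -3, 28], [0, 0, 0, 0, 0, -3, 28], [0, 0, 0, 0, 0, -3, 28], [0, 0, 0, 0, 0, -3, 28]]]'

```text
time_s: 3.23
position: [0.5787, 0.0614, 0.2288]
tcp_rot: [[0.0, -0.629, 0.777], [0.0, 0.777, 0.629], [-1.0, -0.0, 0.0]]
force: [-0.2, 0.3, 1.6]
opening: 0.361
```

```bash
python3 - <<'E'
from h import *
s=bot.read_state(); print(s['position'],s['tcp_rot'][:,0],s['force'],s['opening']*87)
c=cap('wrist','wrist3')
E
```

```text
[0.57869319 0.06137947 0.22883422] [ 5.60765677e-05  6.65317593e-06 -9.99999998e-01] [-0.22504044  0.28292204  1.63064659] 31.39417827203251
```

View pics/wrist3.png

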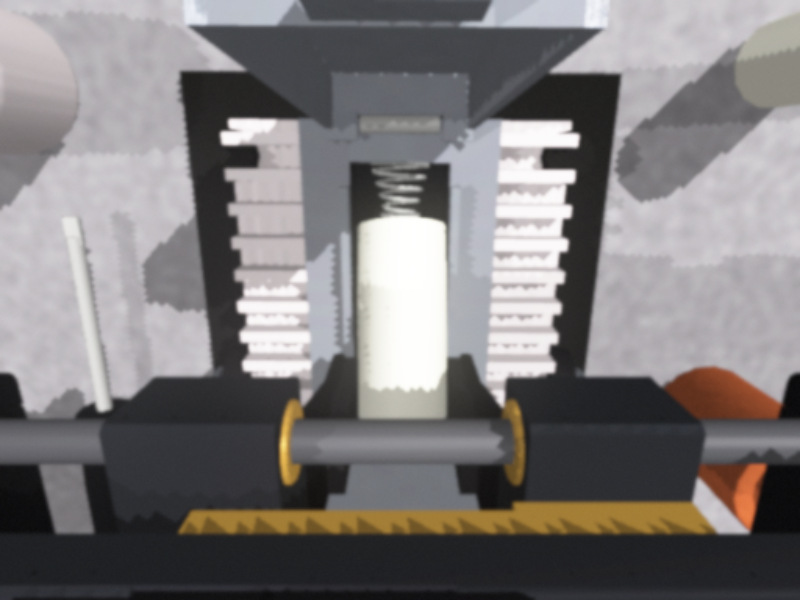

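Request:
step_arm --motion '[[[0, 0, 0, -1.6, 1.9, 0, 28], [0, 0, 0, -3.1, 3.9, 0, 28], [0, 0, 0, -4.7, 5.8, 0, 28], [0, 0, 0, -6.3, 7.8, 0, 28], [0, 0, 0, -7.9, 9.7, 0, 28], [0, 0, 0, -7.9, 9.7, 0, 28], [0, 0, 0, -7.9, 9.7, 0, 28]]]'

```text
time_s: 3.87
position: [0.5722, 0.0696, 0.2294]
tcp_rot: [[0.005, -0.631, 0.776], [-0.004, 0.776, 0.631], [-1.0, -0.006, 0.002]]
force: [2.4, -8.2, 1.1]
opening: 0.355
```

```bash
cat > fit.py <<'E'
from h import *
from scipy.optimize import least_squares
a=np.radians(39); R=np.array([[np.cos(a),np.sin(a)],[-np.sin(a),np.cos(a)]])
def lamp(W):
    L=np.dstack([W[...,:2]@R.T*1000,W[...,2]*1000]); L[...,0]-=488.5; L[...,1]+=281; return L
def cell(c,thr=215):
    L=lamp(pts(c)); f=c['frame'].astype(int)
    wh=(f.min(-1)>thr); reg=(np.abs(L[...,0])<20)&(L[...,1]>-60)&(L[...,1]<38)&(L[...,2]>30)&(L[...,2]<75)
    k=cv2.erode((wh&reg).astype(np.uint8),np.ones((3,3)))>0; Q=L[k]
    def ax(p):
        d=np.array([p[2],-np.cos(p[3]),np.sin(p[3])]); return d/np.linalg.norm(d), np.array([p[0],-4,p[1]])
    def res(p):
        d,o=ax(p); r=Q-o; return np.linalg.norm(r-np.outer(r@d,d),axis=1)-16
    b=least_squares(res,[0,42,0,.2],loss='soft_l1'); d,o=ax(b.x); s=(Q-o)@d
    print('n',len(Q),'cell x,z at y=-4:',b.x[:2].round(1),'yaw',np.degrees(b.x[2]).round(1),'tilt',np.degrees(b.x[3]).round(1),'s',s.min().round(1),s.max().round(1),'err',np.abs(b.fun).mean().round(2), 'rear y',round(o[1]+s.min()*d[1],1),'front y',round(o[1]+s.max()*d[1],1))
def st():
    s=bot.read_state(); p=s['position']*1000; l=R@p[:2]-[488.5,-281]; F=s['force']; print('t',s['time_s'],'TCP lamp',l.round(1),'tip',(p[2]-182).round(1),'F lamp',(R@F[:2]).round(1),F[2].round(1),'open',(s['opening']*87).round(1))
E
python3 - <<'E'
from fit import *
st()
cell(ld('wrist3'))
c=cap('wrist','wrist4'); cell(c)
E
```

```text
Traceback (most recent call last):
  File "fit.py", line 17, in st
    s=bot.read_state(); p=s['position']*1000; l=R@p[:2]-[488.5,-281]; F=s['force']; print('t',s['time_s'],'TCP lamp',l.round(1),'tip',(p[2]-182).round(1),'F lamp',(R@F[:2]).round(1),F[2].round(1),'open',(s['opening']*87).round(1))
                                                                                                                                                                                                           ^^^^^^^^^^^^^^^^^^^^^^^
AttributeError: 'float' object has no attribute 'round'
```

```bash
sed -i "s/(s\['opening'\]\*87).round(1)/round(s['opening']*87,1)/" fit.py
python3 - <<'E'
from fit import *
st()
cell(ld('wrist3'))
c=cap('wrist','wrist4'); cell(c)
E
```

```text
t 3.8667 TCP lamp [  0. -25.] tip 47.4 F lamp [-3.3 -7.8] 1.1 open 30.9
n 4649 cell x,z at y=-4: [ 0.3 38.6] yaw 0.0 tilt 18.0 s -25.3 30.7 err 0.45 rear y 20.1 front y -33.2
n 4702 cell x,z at y=-4: [ 0.6 41.8] yaw 0.2 tilt 18.8 s -34.6 20.4 err 0.44 rear y 28.7 front y -23.3
```

View pics/wrist4.png

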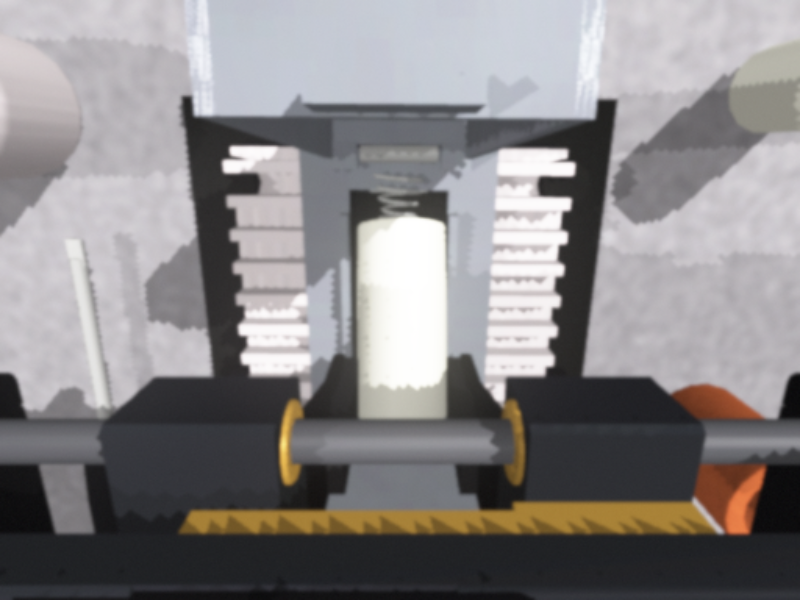

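Request:
step_arm --motion '[[[0, 0, 0, -0.6, 0.8, 0, 28], [0, 0, 0, -1.3, 1.6, 0, 28], [0, 0, 0, -1.3, 1.6, 0, 28], [1.94, 1.57, 0, 3.8, -4.7, -2.2, 28], [3.89, 3.15, 0, 9.0, -11.1, -4.8, 28], [5.83, 4.72, 0, 14.1, -17.4, -7.8, 28], [7.77, 6.29, 0, 19.1, -23.6, -11, 28], [7.77, 6.29, 0, 19.1, -23.6, -11, 28], [7.77, 6.29, 0, 19.1, -23.6, -11, 28]]]'

```text
time_s: 4.67
position: [0.5917, 0.0453, 0.2197]
tcp_rot: [[-0.104, -0.621, 0.777], [0.131, 0.766, 0.63], [-0.986, 0.167, 0.002]]
force: [0.4, -7.6, 10.2]
opening: 0.358
```

```bash

python3 - <<'E'
from fit import *
st()
print(bot.read_state()['tcp_rot'])
c=cap('wrist','wrist5'); cell(c)
c=cap('side','side5'); 
cv2.imwrite('pics/sidez5.png',cv2.resize(c['frame'][150:270,170:330,::-1],(800,600),interpolation=cv2.INTER_CUBIC))
E
```

```text
t 4.6667 TCP lamp [ -0.2 -56.2] tip 37.7 F lamp [-4.5 -6.2] 10.2 open 31.2
[[-0.10375436 -0.6212011   0.77675236]
 [ 0.13130916  0.76557606  0.62980251]
 [-0.98589702  0.16733945  0.00213754]]
n 5117 cell x,z at y=-4: [ 0.5 37.9] yaw 0.2 tilt 10.3 s -35.3 29.9 err 0.45 rear y 30.8 front y -33.4
```

View pics/wrist5.png

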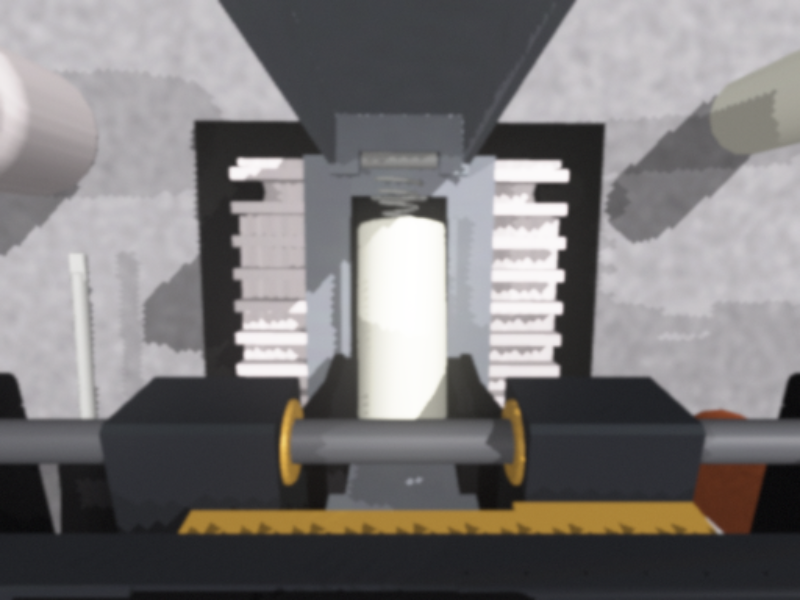

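View pics/sidez5.png

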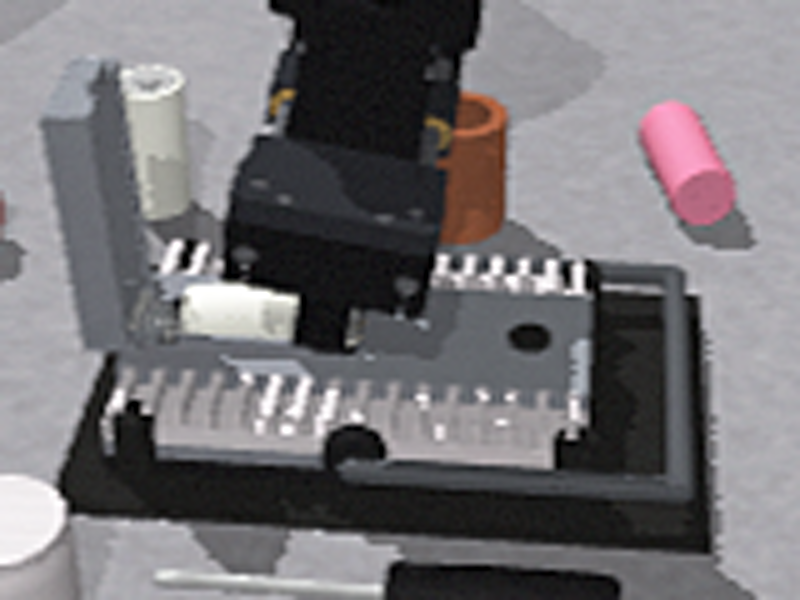

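Request:
step_arm --motion '[[[0, 0, 0, 0, 0, 0, 36], [0, 0, 0, 0, 0, 0, 45], [0, 0, 0, 0, 0, 0, 60], [0, 0, 0, 0, 0, 0, 60], [0, 0, 0, 0, 0, 10, 60], [0, 0, 0, 0, 0, 30, 60], [0, 0, 0, 0, 0, 50, 40], [0, 0, 0, 0, 0, 50, 0]]]'

```text
time_s: 5.43
position: [0.5905, 0.0478, 0.2712]
tcp_rot: [[-0.105, -0.621, 0.777], [0.135, 0.765, 0.63], [-0.985, 0.171, 0.003]]
force: [0.1, -0.4, 0.2]
opening: 0.605
```

```bash

python3 - <<'E'
from fit import *
st()
c=cap('wrist','wrist6'); cell(c)
c=cap('side','side6'); 
cv2.imwrite('pics/sidez6.png',cv2.resize(c['frame'][150:270,170:330,::-1],(800,600),interpolation=cv2.INTER_CUBIC))
E
```

```text
t 5.4333 TCP lamp [  0.4 -53.5] tip 89.2 F lamp [-0.2 -0.4] 0.2 open 52.6
n 3150 cell x,z at y=-4: [ 0.5 37.4] yaw 0.1 tilt 10.0 s -33.1 32.9 err 0.47 rear y 28.6 front y -36.4
```

View pics/wrist6.png

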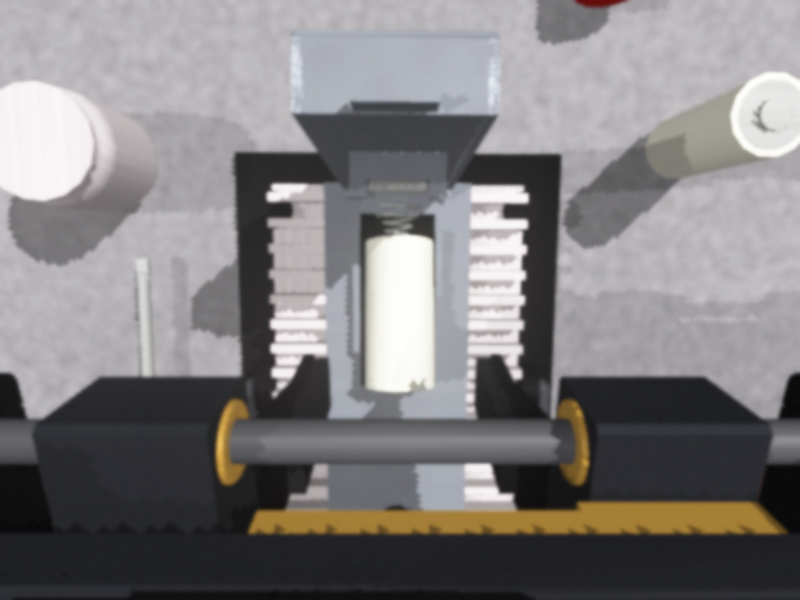

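View pics/sidez6.png

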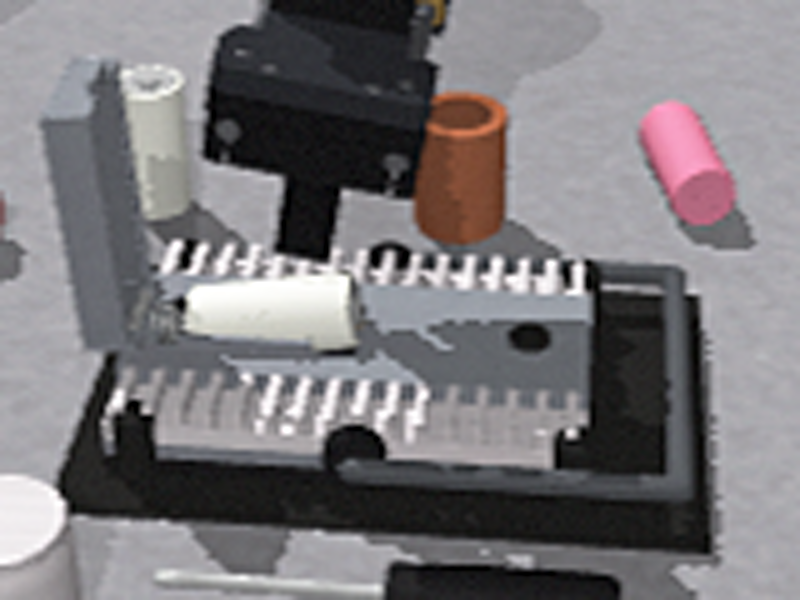

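Request:
step_arm --motion '[[[-3.5, -2.83, 0, -8, 10, 0, 0], [-7.77, -6.29, 0, -16.9, 20.8, -5, 0], [-7.77, -6.29, 0, -16.9, 20.8, -16, 0], [-7.77, -6.29, 0, -16.9, 20.8, -16, 0], [-7.77, -6.29, 0, -16.9, 20.8, -16, 0], [-7.77, -6.29, 0, -16.9, 20.8, -16, 0], [-7.77, -6.29, 0, -16.9, 20.8, -16, 0]]]'

```text
time_s: 6.12
position: [0.5737, 0.0676, 0.2515]
tcp_rot: [[-0.0, -0.629, 0.778], [0.001, 0.778, 0.629], [-1.0, 0.0, 0.0]]
force: [0.4, 0.3, -0.1]
opening: 0.039
```

```bash

python3 - <<'E'
from fit import *
st();print(bot.read_state()['tcp_rot'][:,0])
E
```

```text
t 6.1167 TCP lamp [ -0.1 -27.5] tip 69.5 F lamp [ 0.6 -0. ] -0.1 open 3.4
[-6.02691333e-05  5.19400612e-04 -9.99999863e-01]
```

Request:
step_arm --motion '[[[0, 0, 0, 0, 0, -6, 0], [0, 0, 0, 0, 0, -11, 0], [0, 0, 0, -0.3, 0.4, -13.5, 0], [0, 0, 0, -0.6, 0.8, -16, 0], [0, 0, 0, -0.9, 1.2, -18.5, 0], [0, 0, 0, -0.9, 1.2, -18.5, 0]]]'

```text
time_s: 6.62
position: [0.5721, 0.0694, 0.2329]
tcp_rot: [[-0.0, -0.629, 0.777], [0.0, 0.777, 0.629], [-1.0, 0.0, 0.0]]
force: [1.0, -0.2, 0.7]
opening: 0.006
```

```bash

python3 - <<'E'
from fit import *
st()
c=cap('wrist','wrist7'); cell(c)
E
```

```text
t 6.6167 TCP lamp [ -0.2 -25.1] tip 50.9 F lamp [ 0.6 -0.7] 0.7 open 0.6
n 3393 cell x,z at y=-4: [ 0.3 32.4] yaw 0.0 tilt 181.3 s -20.6 34.2 err 0.44 rear y -24.6 front y 30.1
```

Request:
step_arm --motion '[[[0, 0, 0, 0, 0, -1.5, 0], [0, 0, 0, 0, 0, -3, 0], [0, 0, 0, 0, 0, -4, 0], [0, 0, 0, 0, 0, -4, 0]]]'

```text
time_s: 7.0
position: [0.5722, 0.0694, 0.2314]
tcp_rot: [[0.001, -0.63, 0.777], [-0.001, 0.777, 0.63], [-1.0, -0.001, 0.001]]
force: [-3.7, -2.3, 16.2]
opening: 0.006
```

Request:
step_arm --motion '[[[0, 0, 0, 0, 0, 20, 0], [0, 0, 0, 0, 0, 50, 0], [0, 0, 0, 0, 0, 80, 0], [0, 0, 0, 0, 0, 110, 0], [0, 0, 0, 0, 0, 110, 0], [0, 0, 0, 0, 0, 110, 0]]]'

```text
time_s: 7.5
position: [0.5722, 0.0697, 0.3408]
tcp_rot: [[0.003, -0.63, 0.777], [-0.0, 0.777, 0.63], [-1.0, -0.002, 0.002]]
force: [0.9, -0.7, -0.2]
opening: 0.004
```

```bash

python3 - <<'E'
from fit import *
st()
c=cap('wrist','wrist8'); cell(c)
c=cap('side','side8'); 
cv2.imwrite('pics/sidez8.png',cv2.resize(c['frame'][150:270,170:330,::-1],(800,600),interpolation=cv2.INTER_CUBIC))
E
```

```text
t 7.5 TCP lamp [  0.1 -24.9] tip 158.8 F lamp [ 0.2 -1.1] -0.2 open 0.3
n 1906 cell x,z at y=-4: [ 0.6 31.7] yaw -0.0 tilt 180.2 s -33.4 33.7 err 0.48 rear y -37.4 front y 29.7
```

View pics/wrist8.png

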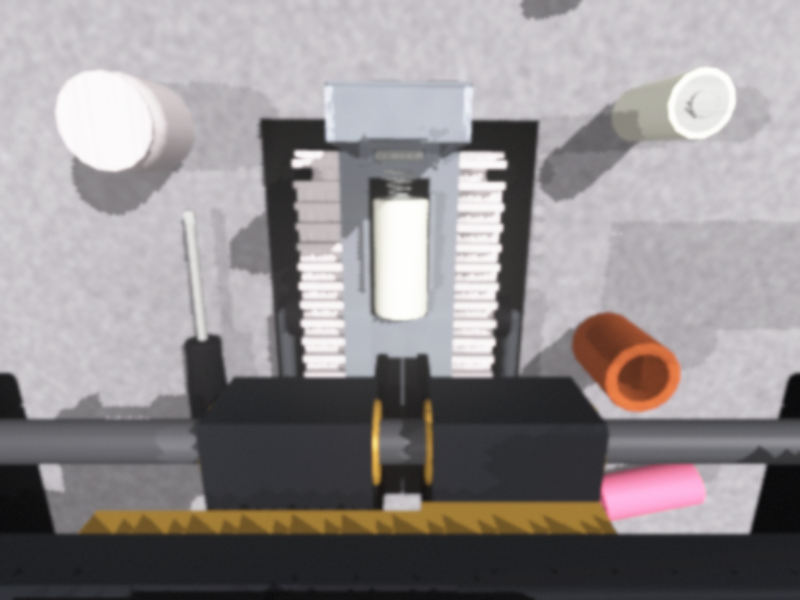

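View pics/sidez8.png

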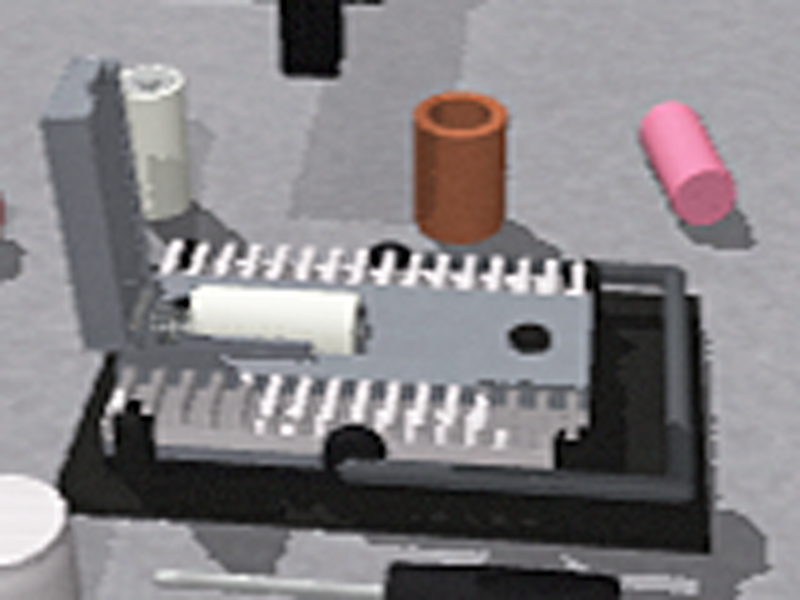

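Request:
step_arm --motion '[[[0, 0, 0, -6.3, 7.8, 20, 0], [0, 0, 0, -28.3, 35, 25, 0], [0, 0, 0, -53.5, 66, 25, 0], [0, 0, 0, -75.5, 93.3, 25, 0], [0, 0, 0, -80.6, 99.5, 20, 0], [0, 0, 0, -80.6, 99.5, 0, 0], [0, 0, 0, -80.6, 99.5, -26, 0], [0, 0, 0, -80.6, 99.5, -26, 0], [0, 0, 0, -80.6, 99.5, -26, 0]]]'

```text
time_s: 8.35
position: [0.4908, 0.1688, 0.311]
tcp_rot: [[-0.006, -0.629, 0.777], [-0.001, 0.777, 0.629], [-1.0, 0.003, -0.006]]
force: [-0.2, 0.5, 0.4]
opening: 0.005
```

```bash

python3 - <<'E'
from fit import *
st()
c=cap('side','side9'); 
E
```

```text
t 8.35 TCP lamp [ -0.9 103.3] tip 129.0 F lamp [0.2 0.5] 0.4 open 0.4
```

View pics/side9.png

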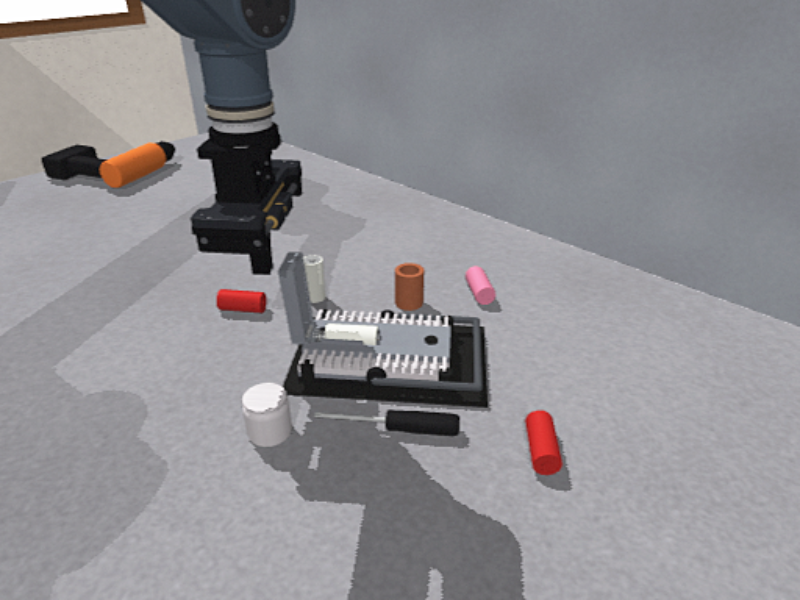

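Request:
step_arm --motion '[[[0, 0, 0, 11.6, -14.4, 0, 0], [0, 0, 0, 20.6, -25.5, 2, 0], [0, 0, 0, 29.8, -36.8, 1.8, 0], [0, 0, 0, 38.8, -47.9, -0.4, 0], [0, 0, 0, 47.5, -58.7, -4.9, 0], [0, 0, 0, 55.7, -68.8, -11.3, 0], [0, 0, 0, 63.2, -78, -19.5, 0], [0, 0, 0, 69.8, -86.2, -29.5, 0], [0, 0, 0, 75.4, -93.1, -40.9, 0], [0, 0, 0, 75.4, -93.1, -40.9, 0]]]'

```text
time_s: 9.23
position: [0.5673, 0.0744, 0.2695]
tcp_rot: [[-0.003, -0.628, 0.778], [-0.0, 0.778, 0.628], [-1.0, 0.002, -0.003]]
force: [-0.9, 1.1, 0.1]
opening: 0.005
```

```bash

python3 - <<'E'
from fit import *
st()
c=cap('side','side10'); 
cv2.imwrite('pics/sidez10.png',cv2.resize(c['frame'][150:270,170:330,::-1],(800,600),interpolation=cv2.INTER_CUBIC))
E
```

```text
t 9.2333 TCP lamp [ -0.8 -18.2] tip 87.5 F lamp [0.  1.4] 0.1 open 0.5
```

View pics/sidez10.png

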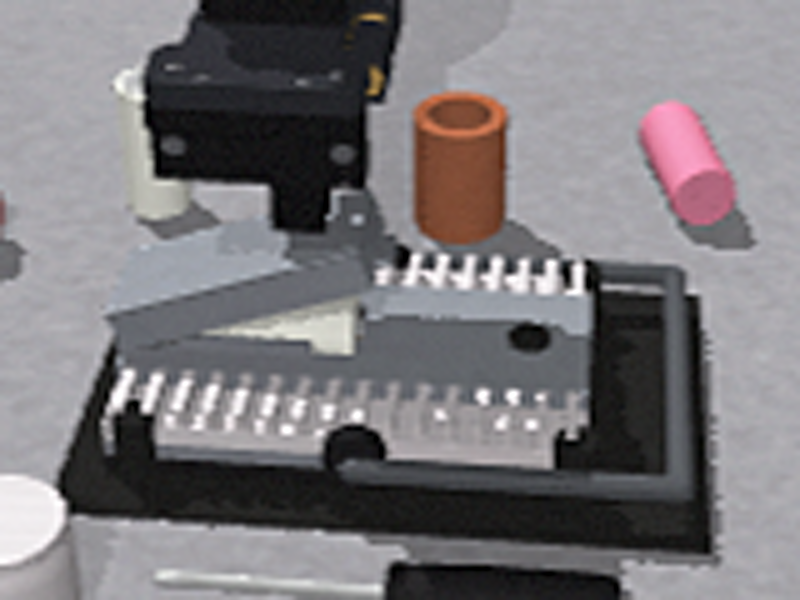

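Request:
step_arm --motion '[[[0, 0, 0, 3, -3.7, -8, 0], [0, 0, 0, 5.7, -7, -17, 0], [0, 0, 0, 7.5, -9.3, -25, 0], [0, 0, 0, 9.1, -11.3, -31, 0], [0, 0, 0, 9.1, -11.3, -35, 0], [0, 0, 0, 9.1, -11.3, -37, 0], [0, 0, 0, 9.1, -11.3, -37, 0]]]'

```text
time_s: 9.87
position: [0.5761, 0.0644, 0.2372]
tcp_rot: [[0.0, -0.63, 0.777], [-0.001, 0.777, 0.63], [-1.0, -0.001, -0.0]]
force: [-2.8, -1.9, 13.2]
opening: 0.004
```

```bash

python3 - <<'E'
from fit import *
st()
c=cap('side','side11'); 
cv2.imwrite('pics/sidez11.png',cv2.resize(c['frame'][150:270,170:330,::-1],(800,600),interpolation=cv2.INTER_CUBIC))
E
```

```text
t 9.8667 TCP lamp [ -0.3 -31.4] tip 55.2 F lamp [-3.4  0.2] 13.2 open 0.3
```

View pics/sidez11.png

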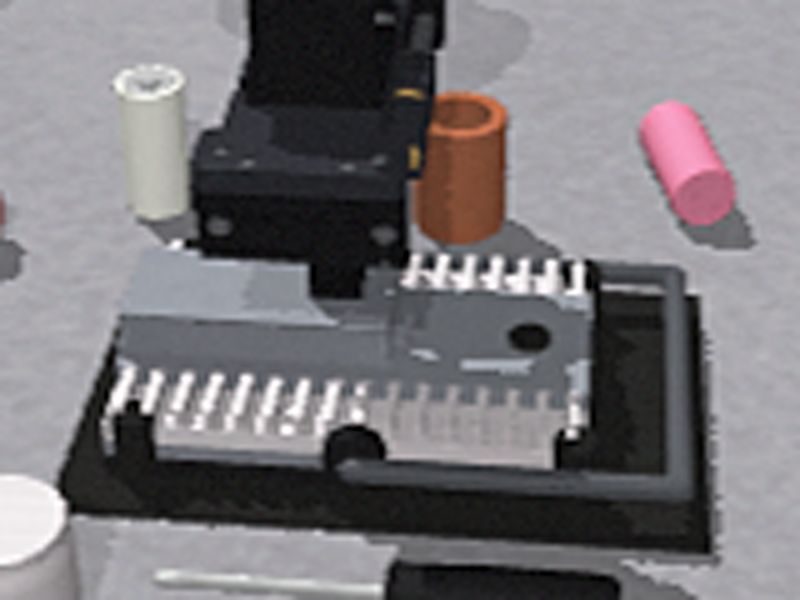

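Request:
step_arm --motion '[[[0, 0, 0, 0, 0, -1, 0], [0, 0, 0, 0, 0, -2, 0], [0, 0, 0, 0, 0, -2, 0], [0, 0, 0, 0, 0, -2, 0]]]'

```text
time_s: 10.25
position: [0.576, 0.0645, 0.2369]
tcp_rot: [[0.002, -0.63, 0.776], [-0.001, 0.776, 0.63], [-1.0, -0.002, 0.001]]
force: [-6.7, -2.0, 22.6]
opening: 0.005
```

Request:
step_arm --motion '[[[0, 0, 0, 0, 0, 15, 0], [0, 0, 0, 0, 0, 50, 0], [0, 0, 0, 0, 0, 85, 0], [0, 0, 0, 0, -40, 100, 0], [0, 0, 0, 0, -80, 110, 0], [0, 0, 0, 0, -80, 110, 0], [0, 0, 0, 0, -80, 110, 0]]]'

```text
time_s: 10.83
position: [0.5762, -0.0172, 0.3442]
tcp_rot: [[0.002, -0.627, 0.779], [-0.0, 0.779, 0.627], [-1.0, -0.002, 0.002]]
force: [0.8, 0.2, -0.8]
opening: 0.006
```

```bash

python3 - <<'E'
from fit import *
st()
c=cap('side','side12'); 
cv2.imwrite('pics/sidez12.png',cv2.resize(c['frame'][150:270,170:330,::-1],(800,600),interpolation=cv2.INTER_CUBIC))
for n,c in(('side',c),('wrist',cap('wrist','wrist12')),('top',cap('top','top12'))):
    L=lamp(pts(c)); 
    o=[]
    for y in range(-50,55,15):
        k=(np.abs(L[...,0])<18)&(np.abs(L[...,1]-y)<5)&(L[...,2]<80); o.append(round(float(np.median(L[k][:,2])),1) if k.sum()>5 else None)
    print(n,o)
E
```

```text
t 10.8333 TCP lamp [-51.6 -95. ] tip 162.2 F lamp [ 0.8 -0.3] -0.8 open 0.5
side [53.8, 54.1, 53.8, 53.9, 53.7, 53.6, 53.8]
wrist [54.2, 54.3, 54.0, 54.0, 54.1, 54.0, 54.0]
top [None, None, 54.6, 54.8, 55.3, 55.1, 55.2]
```

View pics/sidez12.png

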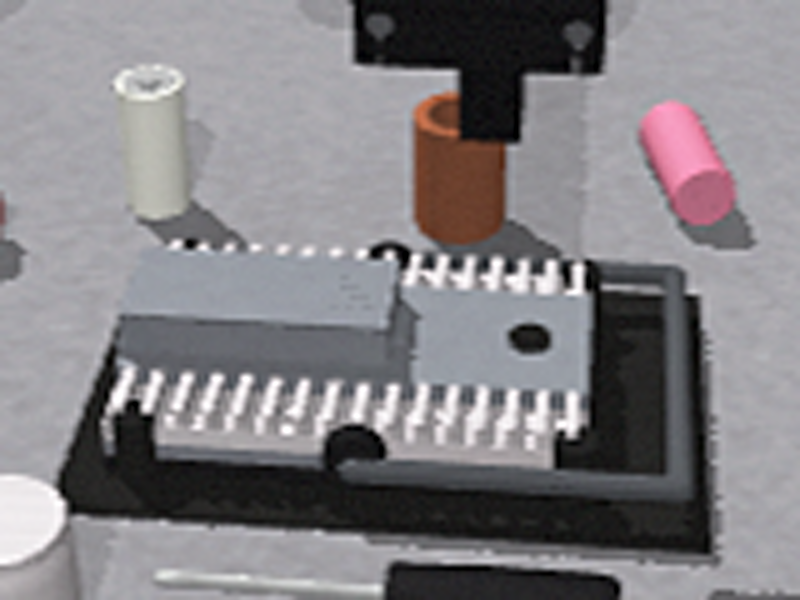

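View pics/side12.png

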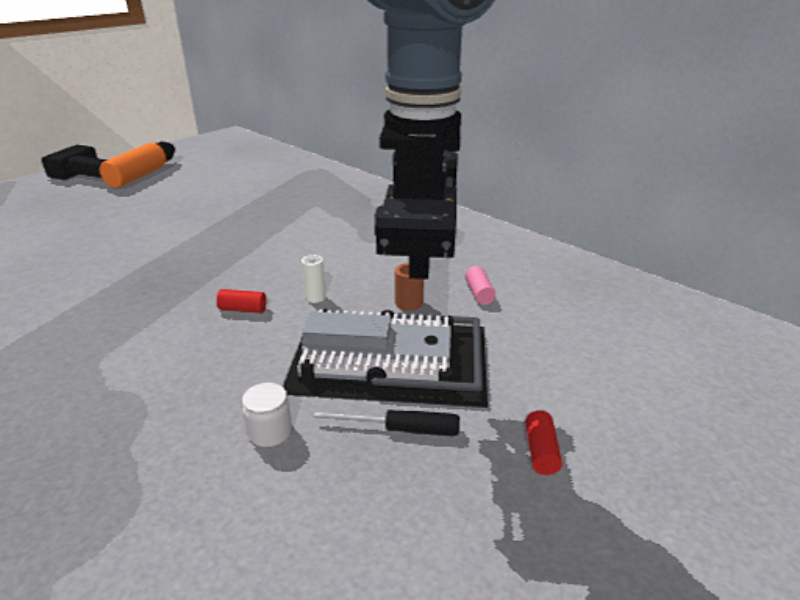

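The lid's top is flat at 54–55 mm, which means it is shut. The bystanders (spent cell at (314,280), drum at (409,288), tin at (267,415), screwdriver at (400,420)) are where they started, and the tool is clear of everything. I'm handing in.

```bash
python3 -c "
from rig import bot
print(bot.hand_in())"
```

```text
the job is handed in; nothing more can be done
None
```

The cell is home in the bay and the lid is shut. I handed the job in at about 11 s of the 43 s allowed; the hand-in reports no verdict.

- **Cell:** I gripped its button end and pushed it about 11 mm against the spring, then tipped it down. The fingers probably touched the bay cheeks during the tipping, with a contact force of about 10 N, which left the cell held at 10°. I let go and pressed it home from above with 16 N.
- **Lid:** I swung it over along its arc and pressed it shut with about 23 N.

**Last checks**
- **Before closing the lid:** the cell was level within about 0.2°, with its centre at lamp y ≈ -3.9 mm and within 1 mm of the centre line. The wrist camera put its height at 31.7 mm against the 33 mm home height. That camera read about 1 mm low elsewhere too, so I took this as home. I could not recheck the cell once it was covered.
- **After closing:** the lid's top is flat along its length. The three cameras read 53.6 to 55.3 mm, against 55 mm nominal when shut.
- **Surroundings:** the bystanders look unmoved by eye in the images, the gripper is clear of everything, and the force reading was back near zero.
- **Not measured:** I could not read the spring travel directly. I inferred it from the cell's position.

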